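# Bring the yellow-lidded jar round to the carousel's pointer and hold it there

### The job

Turn the jar carousel gently, without spinning it, until the jar with the yellow lid stands at the front, in line with the yellow arrow on the carousel's foot. Finish while still gripping the carousel (by a jar, lid or its tray) so that it stays still: do not let go at the end. Leave everything else on the bench where it is.

Things in the scene. Friction and masses are not known exactly. Their poses are not given: they have to be found in the camera images.
- carousel_base: Dark steel foot of the carousel, fixed to the bench, 224 mm across. Origin on the bench surface, on the upright turning axis. A dark tongue, 44 mm wide, 18 mm high, juts from its front (its own -x side) to 200 mm from the axis; the yellow arrow lies on it, pointing at the axis. Its yaw varies.
- turntable: Grey round tray, 244 mm across, upper face 36 mm above the bench, carrying five jars fixed to it, centres 90 mm from the axis, 72 degrees apart. Turns endlessly both ways about the upright axis; light bearing (about 0.02 N m), coasts a little. Origin on the axis, 24 mm above the bench; yellow-lidded jar on its own -x side. A post 24 mm across on the axis ends in a black ball 28 mm across, top 100 mm up.
- yellow_lid (a point): Centre of the top face of the yellow lid, 126 mm above the bench, 90 mm from the axis. All five jars: clear body 46 mm across standing on the tray, lid 50 mm across and 20 mm high, from 106 to 126 mm above the bench; rigidly fixed to the tray. The other four lids are grey.
- front_spot (a point): Point in the air, fixed to the foot, 90 mm from the turning axis straight above the line of the yellow arrow and 126 mm above the bench: where the yellow lid's top centre belongs. Its axes are those of the foot.
- carton: Loose bystander, to be left alone: closed brown carton 110 x 80 x 70 mm. Origin at the centre of its underside.
- screwdriver: Loose bystander, to be left alone: red-handled screwdriver lying flat. Origin at the centre of its underside.
- tape_roll: Loose bystander, to be left alone: brown tape roll lying flat, 96 mm across, 40 mm high. Origin at the centre of its underside.
- blue_bin: Loose bystander, to be left alone: empty blue open bin 150 x 110 x 70 mm. Origin at the centre of its underside.
- mug: Loose bystander, to be left alone: white mug, 80 mm across, 95 mm high, handle at its +y. Origin at the centre of its underside.
- batten: Loose bystander, to be left alone: wooden batten 260 x 45 x 20 mm lying flat. Origin at the centre of its underside.
- spare_jar: Loose bystander, to be left alone: grey-lidded jar standing on the bench, not on the carousel, 50 mm across, 90 mm high. Origin at the centre of its underside.

How it is judged:
By the outcome, as a careful person would: the job done as asked, in the order asked, and still so for the second after the job is handed in, while the arm keeps its last pose, push and grip.
It also fails if it takes over 51 s, if anything falls off the work surface, if the arm or the gripper's body presses on something with over 40 N, if the wrist force passes 120 N, or if a joint passes its speed limit or range.

### The arm

A 7-joint arm with a two-finger parallel gripper is mounted at the origin on the work surface. World frame = base frame: x ahead of the robot, y to its left, z up, the work surface at z = 0. Lengths are in m, angles in rad, forces in N, time in s.
With the tool pointing down it reaches from about 0.4 to 0.85 m from the base axis. Payload 10.4 kg.
Tool frame: the origin (TCP) lies at the very end of the fingers, on their centre line; the grasp point (between the pads) lies manip.hold_point_z behind it (manip.hold_point_z is the distance from the TCP to the grasp point, in m); z points along the fingers, x is the direction in which the jaws open and shut, and the axes are right-handed (so a half turn about z gives the same grasp; the last joint's range is limited). The gripper opens to 85 mm and grips with 20 to 120 N. Pads are 22 mm wide; open, the fingers measure 114 mm over their backs; the gripper's body (76 mm by 85 mm) begins 54 mm behind the grasp point. The pads swing forward as they close: fully open they stand 13 mm farther back than shut.
Start: joints at [1.249, 0.332, -0.065, 1.46, 0.022, 1.35, -0.088], TCP at [0.184, -0.597, 0.231] pointing down, gripper open.
Joint ranges: [-2.6, 2.6], [-0.5, 2.12], [-1.47, 1.34], [0.16, 2.42], [-1.27, 4.41], [0.06, 2.06], [-2.6, 2.6]. Speed limits (rad/s): [2.22, 2.22, 2.79, 2.79, 3.14, 3.14, 3.14].

### API

Orientations are given as a unit quaternion [x, y, z, w].
In Python, from workcell import readout, camera, camera_info, manip gives the robot as it stands.
- The arm moves only by the tool play_rows, never from a script. Its argument "rows" is a list of rows, each a list of 3 entries, a list of its own where there are three numbers: the shift along the world's x, y, z in mm, then the turn, a rotation vector about the world's x, y, z in degrees, then the finger opening in mm, from 0 to 85.4. In form: [[[tx, ty, tz], [rx, ry, rz], fingers], ...]. A call has 1 to 12 rows; each row shifts and turns the commanded pose from where the row before left it; what a row does not reach is not made up. A row lasts 1/8 s, in which the tool goes at most 62.5 mm and 10.7 degrees, less where a joint would pass 70% of its speed; a pose out of reach is approached as far as the arm can. A call with a gripper value outside its range is refused whole. The fingers move at their own pace and stop on an object; "force" is the grip in N (left out, the last holds). Time passes only in rows, so rows that do not move let the fingers close. It gives the time, the measured TCP pose, the force and the opening at its end, in the units of the state.
- readout.get_obs(): the state, without advancing time (a new reading comes with each control period).
- camera(name): name is "scene" or "top"; returns the picture (384x512x3 uint8, blue, green, red); there is no depth.
- camera_info(name): a dict with "fx", "fy", "cx", "cy" (pixels), "world_from_camera" (4x4, takes a point from camera to world coordinates). Camera axes: x right, y up, looking along -z (the intrinsics and any distortion apply to the point x, -y, -z); pixel columns grow to the right and rows downward; lengths in m; the calibration is good to about 2 mm. A picture is of the moment at which its call begins. camera_info takes no time and is no camera call.
- manip.hand_in(): hands the job in, once; it reports no verdict.
The state is a dict: "clock": time; "joint_pos": joint angles; "joint_velocities": joint speeds; "tau": joint torques, N m; "position": TCP position; "ee_rot": TCP orientation; "ft_force": force on the tool from outside, world axes, zero at the start; "torque": the same for the moment, N m; "grip_width": opening from 0.0 (shut) to 1.0 (fully open).
Only numpy, scipy, OpenCV 4.12 (cv2) and the standard library are available. Lean on these libraries where they do the work, as an engineer would, in place of code of your own. Each camera call takes 0.05 s, during which the arm holds its last target.

## Working session

There is one attempt and no reset: what is moved stays moved. The work goes in short steps, Python scripts to look and compute and a tool call to move; the robot and the scene stay as the last step left them, time stands still between calls to the robot, and variables do not carry over. Pictures are saved under pics/ and viewed, and the job is handed in when it is done.

Besides the shell and the picture viewer there is one more tool, called after "Request:" in YAML: its name, and indented under it one key for each argument. play_rows: Moves the arm, as the interface text tells. Its arguments: {"type":"object","properties":{"rows":{"type":"array"},"force":{"type":"number"}},"required":["rows"]}

```bash
mkdir -p pics; python3 - <<'E'
from workcell import readout,camera,camera_info,manip
import cv2
for n in("scene","top"):
    cv2.imwrite(f"pics/{n}0.png",camera(n)); i=camera_info(n); print(n,i)
print(readout.get_obs(),manip.hold_point_z)
E
```

```text
scene {'fx': 364.84586530590315, 'fy': 364.84586530590315, 'cx': 253.55543442523378, 'cy': 193.16832659797728, 'world_from_camera': array([[-0.16986476, -0.71315627,  0.6801133 ,  1.54778694],
       [ 0.98546538, -0.12431815,  0.11577126,  0.13877095],
       [ 0.00198743,  0.68989357,  0.72390809,  1.08945735],
       [ 0.        ,  0.        ,  0.        ,  1.        ]])}
top {'fx': 412.9567500930579, 'fy': 412.9567500930579, 'cx': 251.23941289672723, 'cy': 190.73834558384394, 'world_from_camera': array([[ 0.12227003,  0.97071684, -0.20678214,  0.35900118],
       [-0.99249583,  0.11928479, -0.02689177, -0.01835924],
       [-0.00143833,  0.20851846,  0.97801737,  1.37108157],
       [ 0.        ,  0.        ,  0.        ,  1.        ]])}
{'clock': 0.1, 'joint_pos': array([ 1.24940793,  0.3328243 , -0.06472366,  1.46083111,  0.02161738,
        1.34992403, -0.08849664]), 'joint_velocities': array([ 0.00065297, -0.00202953, -0.00103879, -0.00284746, -0.00104396,
       -0.00179824,  0.00120822]), 'tau': array([ 1.40793927e-03, -6.26747847e+01,  4.93260717e-02, -3.92431569e+01,
        1.64114137e-02,  6.99815704e-03, -3.51139192e-05]), 'position': array([ 0.18388347, -0.59698864,  0.23059833]), 'ee_rot': array([ 8.04489912e-01, -5.93965962e-01, -5.38368544e-04, -3.55678415e-04]), 'ft_force': array([-0.40304727,  0.26157384,  0.32432801]), 'torque': array([-0.01794185, -0.02605543, -0.00699058]), 'grip_width': 0.9989685217964465} 0.0187
```

View pics/scene0.png

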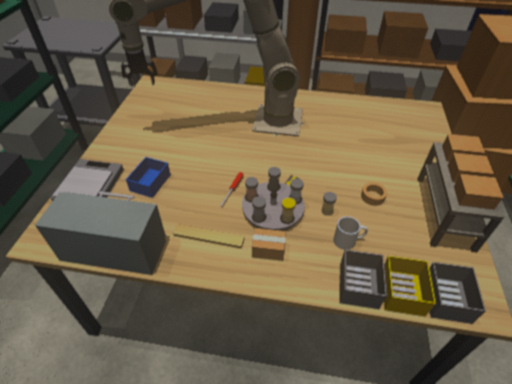

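View pics/top0.png

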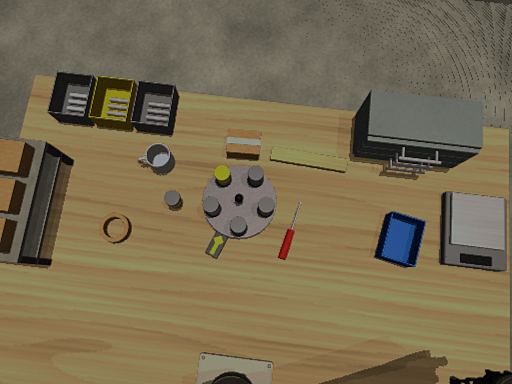

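The top view shows the carousel around (239,199), the yellow lid at (222,174) and the arrow at (217,243). The screwdriver is at (290,235) and the spare jar at (173,199). Next I'll measure them.

```bash
cat > h.py <<'E'
import numpy as np,cv2
from workcell import readout,camera,camera_info,manip
def ray(n,u,v,z):
    i=camera_info(n);T=i["world_from_camera"]
    d=T[:3,:3]@np.array([(u-i["cx"])/i["fx"],-(v-i["cy"])/i["fy"],-1]);o=T[:3,3]
    return o+d*(z-o[2])/d[2]
def proj(n,p):
    i=camera_info(n);T=i["world_from_camera"];c=T[:3,:3].T@(np.array(p)-T[:3,3])
    return np.array([i["cx"]+i["fx"]*c[0]/-c[2], i["cy"]-i["fy"]*c[1]/-c[2]])
def blobs(img,lo,hi,roi,amin=8):
    m=cv2.inRange(cv2.cvtColor(img,cv2.COLOR_BGR2HSV),lo,hi)
    k=np.zeros_like(m);x0,y0,x1,y1=roi;k[y0:y1,x0:x1]=m[y0:y1,x0:x1]
    n,l,s,c=cv2.connectedComponentsWithStats(k)
    return [(c[j].round(1),int(s[j,4]),s[j,:4]) for j in range(1,n) if s[j,4]>=amin],k
E
python3 - <<'E'
from h import *
for n,roi in(("top",(195,150,285,265)),("scene",(235,160,315,230))):
    im=cv2.imread(f"pics/{n}0.png")
    b,k=blobs(im,(22,120,60),(35,255,255),roi)
    for c,a,s in b: print(n,c,a,s,"z126",ray(n,*c,.126).round(4),"z18",ray(n,*c,.018).round(4))
    x0,y0,x1,y1=roi
    cv2.imwrite(f"pics/{n}_crop0.png",cv2.resize(im[y0:y1,x0:x1],None,fx=5,fy=5,interpolation=cv2.INTER_CUBIC))
E
```

```text
top [221.5 172.5] 208 [214 165  16  16] z126 [0.6686 0.1148 0.126 ] z18 [0.6954 0.1264 0.018 ]
top [216.2 243.8] 115 [210 236  13  19] z126 [0.4478 0.1003 0.126 ] z18 [0.4555 0.1106 0.018 ]
scene [290.4 180.3] 37 [286 176  10  10] z126 [0.5526 0.1103 0.126 ] z18 [0.441  0.1072 0.018 ]
scene [288.4 203.1] 139 [282 197  14  14] z126 [0.6694 0.1151 0.126 ] z18 [0.571  0.1124 0.018 ]
```

```bash
ls pics
```

```text
scene0.png
scene_crop0.png
top0.png
top_crop0.png
```

View pics/top_crop0.png

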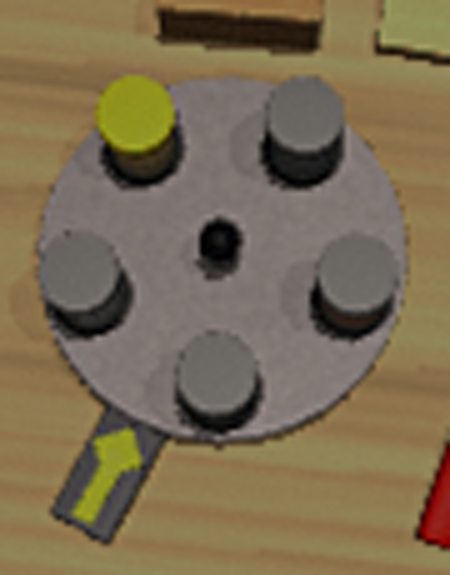

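```bash
python3 - <<'E'
from h import *
L=np.array([ray("top",195+x/5,150+y/5,.126)[:2] for x,y in [(136,114),(80,271),(218,373),(355,272),(305,113)]])
A=L.mean(0);print("axis",A,"radii",np.linalg.norm(L-A,axis=1),"ang",np.degrees(np.arctan2(*(L-A).T[::-1])))
print("ball",ray("top",195+219/5,150+240/5,.088))
im=cv2.imread("pics/top0.png")
# tray ellipse
m=cv2.inRange(im,(95,90,95),(255,255,255))
b,k=blobs(im,(22,120,60),(35,255,255),(195,225,285,265))
P=np.array([ray("top",u,v,.018)[:2] for v,u in np.argwhere(k)])
c=P.mean(0);w,V=np.linalg.eigh(np.cov((P-c).T))
print("arrow c",c,"dir",np.degrees(np.arctan2(*V[::-1,1])),"len",np.ptp((P-c)@V[:,1]),"from axis",np.degrees(np.arctan2(*(c-A)[::-1])),np.linalg.norm(c-A))
e=np.array([ray("top",195+x/5,150+y/5,.018)[:2] for x,y in[(52,513),(107,543)]])
print("tongue end",e,"width",np.linalg.norm(e[0]-e[1]));c=e.mean(0);print(np.degrees(np.arctan2(*(c-A)[::-1])),np.linalg.norm(c-A))
for n,u,v in(("driver tip",300,205),("driver butt",282,258),("spare",172,194)):print(n,ray("top",u,v,.01 if n[0]=="d" else .09))
E
```

```text
axis [0.60267682 0.05213092] radii [0.08888968 0.0890638  0.08990215 0.08805632 0.09008141] ang [  42.82034462  114.74836727 -172.92649434 -101.36719186  -29.16744784]
ball [0.60215623 0.05312612 0.088     ]
arrow c [0.45564525 0.11077133] dir 160.0531902218417 len 0.06495340954102985 from axis 158.2564671928398 0.15829396977460639
tongue end [[0.42308848 0.14146467]
 [0.40839375 0.10332137]] width 0.040875989565607285
159.40064708435318 0.19970407938131252
driver tip [ 0.61825782 -0.14877606  0.01      ]
driver butt [ 0.43670689 -0.1077455   0.01      ]
spare [0.58876353 0.26469171 0.09      ]
```

Cross-checks:
- **Sizes:** the lid radii come out at 88–90 mm (90 given), and the tongue end at 200 mm from the axis.
- **Angles:** the yellow lid is at about 42.8° and the front at about 159.2°, so the turn is about +116°.

I'll grip the yellow lid with the jaws tangential (yaw −47°) and carry it round its circle, turning the tool with it.

Request:
play_rows:
  rows:
    - [[24,36,1],[0,0,2],85]
    - [[24,36,1],[0,0,2],85]
    - [[24,36,1],[0,0,2],85]
    - [[24,36,1],[0,0,2],85]
    - [[24,36,1],[0,0,2],85]
    - [[24,36,1],[0,0,2],85]
    - [[24,36,1],[0,0,2],85]
    - [[24,36,1],[0,0,2],85]
    - [[24,36,1],[0,0,2],85]
    - [[24,36,1],[0,0,2],85]
  force: 40

```text
clock: 1.35
position: [0.4244, -0.236, 0.2412]
ee_rot: [0.896, -0.445, -0.0, 0.0]
ft_force: [-0.2, -0.0, -0.7]
grip_width: 0.998
```

Request:
play_rows:
  rows:
    - [[24,35,0],[0,0,2],85]
    - [[24,35,0],[0,0,2],85]
    - [[24,35,0],[0,0,2],85]
    - [[24,35,0],[0,0,0],85]
    - [[24,35,0],[0,0,0],85]
    - [[24,35,0],[0,0,0],85]
    - [[24,35,0],[0,0,0],85]
    - [[24,35,0],[0,0,0],85]
    - [[24,35,0],[0,0,0],85]
    - [[24,35,0],[0,0,0],85]
    - [[0,0,0],[0,0,0],85]
    - [[0,0,0],[0,0,0],85]

```text
clock: 2.85
position: [0.6638, 0.1122, 0.2408]
ee_rot: [0.917, -0.398, -0.0, 0.0]
ft_force: [-0.3, -0.5, -0.1]
grip_width: 0.999
```

Request:
play_rows:
  rows:
    - [[5,2,0],[0,0,0],85]
    - [[0,0,-20],[0,0,0],85]
    - [[0,0,-20],[0,0,0],85]
    - [[0,0,-20],[0,0,0],85]
    - [[0,0,-20],[0,0,0],85]
    - [[0,0,-15],[0,0,0],85]
    - [[0,0,0],[0,0,0],85]
    - [[0,0,0],[0,0,0],85]

```text
clock: 3.85
position: [0.6694, 0.1149, 0.1471]
ee_rot: [0.917, -0.398, 0.0, -0.0]
ft_force: [0.7, -0.3, 0.4]
grip_width: 0.998
```

```bash
python3 - <<'E'
from h import *
for n,roi in(("top",(185,130,295,265)),("scene",(225,100,335,240))):
    im=camera(n);x0,y0,x1,y1=roi
    cv2.imwrite(f"pics/{n}1.png",cv2.resize(im[y0:y1,x0:x1],None,fx=4,fy=4,interpolation=cv2.INTER_CUBIC))
print(readout.get_obs()["joint_pos"])
E
```

```text
[ 0.19314802  0.57974526 -0.62678313  1.37951667  0.34135305  1.28908973
 -1.26773452]
```

View pics/scene1.png

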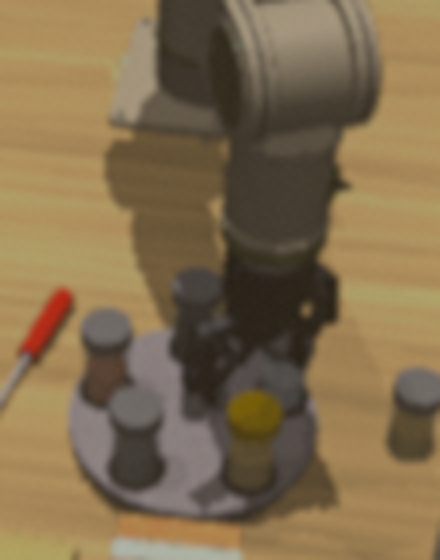

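View pics/top1.png

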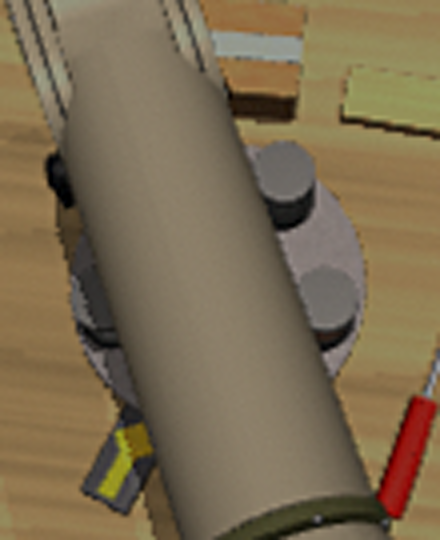

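```bash
python3 - <<'E'
from h import *
p=np.array([.6694,.1149,.147]);t=np.array([.68,-.73,0])
for q in(p,p+.05*t+[0,0,.013],p-.05*t+[0,0,.013],[.669,.115,.126]):print((proj("scene",q)-[225,100])*4,(proj("top",q)-[185,130])*4)
E
```

```text
[255.11656085 396.34415205] [144.10604437 162.04073619]
[209.74931626 409.3776681 ] [196.45527985 120.44208143]
[301.26757743 363.77426461] [ 88.73303016 195.20595365]
[253.57826592 412.04591882] [145.87793335 169.43935382]
```

The projected fingertips (210,409) and (301,364) match the picture, so the gripper is centred over the lid. Next I descend and close gently.

Request:
play_rows:
  rows:
    - [[0,0,-15],[0,0,0],85]
    - [[0,0,-15],[0,0,0],85]
    - [[0,0,-12],[0,0,0],85]
    - [[0,0,-8],[0,0,0],85]
    - [[0,0,0],[0,0,0],70]
    - [[0,0,0],[0,0,0],60]
    - [[0,0,0],[0,0,0],54]
    - [[0,0,0],[0,0,0],50]
    - [[0,0,0],[0,0,0],46]
    - [[0,0,0],[0,0,0],40]
    - [[0,0,0],[0,0,0],40]
    - [[0,0,0],[0,0,0],40]
  force: 40

```text
clock: 5.45
position: [0.6694, 0.1147, 0.0971]
ee_rot: [0.917, -0.398, 0.001, -0.0]
ft_force: [-1.6, 0.3, 6.1]
grip_width: 0.572
```

```bash
python3 - <<'E'
import numpy as np
a=[0,1,2.5]+list(np.arange(5.5,115,3))+[115]
a=np.radians(43+np.array(a));P=90.5*np.c_[np.cos(a),np.sin(a)]
d=np.diff(np.round(P,0 if 0 else 1),axis=0);r=np.degrees(np.diff(a))
for i in range(0,len(d),12):print([[[float(round(x,1)),float(round(y,1)),0],[0,0,float(round(t,2))],40] for (x,y),t in zip(d[i:i+12],r[i:i+12])])
E
```

```text
[[[-1.1, 1.2, 0], [0, 0, 1.0], 40], [[-1.7, 1.6, 0], [0, 0, 1.5], 40], [[-3.4, 3.3, 0], [0, 0, 3.0], 40], [[-3.7, 3.0, 0], [0, 0, 3.0], 40], [[-3.7, 2.9, 0], [0, 0, 3.0], 40], [[-4.0, 2.6, 0], [0, 0, 3.0], 40], [[-4.0, 2.5, 0], [0, 0, 3.0], 40], [[-4.2, 2.2, 0], [0, 0, 3.0], 40], [[-4.3, 2.0, 0], [0, 0, 3.0], 40], [[-4.4, 1.8, 0], [0, 0, 3.0], 40], [[-4.5, 1.5, 0], [0, 0, 3.0], 40], [[-4.5, 1.3, 0], [0, 0, 3.0], 40]]
[[[-4.7, 1.1, 0], [0, 0, 3.0], 40], [[-4.6, 0.8, 0], [0, 0, 3.0], 40], [[-4.7, 0.6, 0], [0, 0, 3.0], 40], [[-4.8, 0.3, 0], [0, 0, 3.0], 40], [[-4.7, 0.1, 0], [0, 0, 3.0], 40], [[-4.7, -0.2, 0], [0, 0, 3.0], 40], [[-4.7, -0.4, 0], [0, 0, 3.0], 40], [[-4.7, -0.6, 0], [0, 0, 3.0], 40], [[-4.7, -0.9, 0], [0, 0, 3.0], 40], [[-4.6, -1.2, 0], [0, 0, 3.0], 40], [[-4.5, -1.4, 0], [0, 0, 3.0], 40], [[-4.5, -1.6, 0], [0, 0, 3.0], 40]]
[[[-4.3, -1.8, 0], [0, 0, 3.0], 40], [[-4.3, -2.1, 0], [0, 0, 3.0], 40], [[-4.1, -2.3, 0], [0, 0, 3.0], 40], [[-4.1, -2.5, 0], [0, 0, 3.0], 40], [[-3.8, -2.8, 0], [0, 0, 3.0], 40], [[-3.8, -2.9, 0], [0, 0, 3.0], 40], [[-3.5, -3.1, 0], [0, 0, 3.0], 40], [[-3.4, -3.3, 0], [0, 0, 3.0], 40], [[-3.3, -3.4, 0], [0, 0, 3.0], 40], [[-3.0, -3.7, 0], [0, 0, 3.0], 40], [[-2.9, -3.7, 0], [0, 0, 3.0], 40], [[-2.6, -4.0, 0], [0, 0, 3.0], 40]]
[[[-2.5, -4.0, 0], [0, 0, 3.0], 40], [[-2.2, -4.2, 0], [0, 0, 3.0], 40], [[-2.0, -4.3, 0], [0, 0, 3.0], 40], [[-0.9, -2.2, 0], [0, 0, 1.5], 40]]
```

Request:
play_rows:
  rows:
    - [[-1.1,1.2,0],[0,0,1.0],40]
    - [[-1.7,1.6,0],[0,0,1.5],40]
    - [[-3.4,3.3,0],[0,0,3.0],40]
    - [[-3.7,3.0,0],[0,0,3.0],40]
    - [[-3.7,2.9,0],[0,0,3.0],40]
    - [[-4.0,2.6,0],[0,0,3.0],40]
    - [[-4.0,2.5,0],[0,0,3.0],40]
    - [[-4.2,2.2,0],[0,0,3.0],40]
    - [[-4.3,2.0,0],[0,0,3.0],40]
    - [[-4.4,1.8,0],[0,0,3.0],40]
    - [[-4.5,1.5,0],[0,0,3.0],40]
    - [[-4.5,1.3,0],[0,0,3.0],40]

```text
clock: 6.95
position: [0.6259, 0.1417, 0.0971]
ee_rot: [0.992, -0.124, 0.001, -0.001]
ft_force: [0.0, 2.4, 4.7]
grip_width: 0.575
```

Request:
play_rows:
  rows:
    - [[-4.7,1.1,0],[0,0,3.0],40]
    - [[-4.6,0.8,0],[0,0,3.0],40]
    - [[-4.7,0.6,0],[0,0,3.0],40]
    - [[-4.8,0.3,0],[0,0,3.0],40]
    - [[-4.7,0.1,0],[0,0,3.0],40]
    - [[-4.7,-0.2,0],[0,0,3.0],40]
    - [[-4.7,-0.4,0],[0,0,3.0],40]
    - [[-4.7,-0.6,0],[0,0,3.0],40]
    - [[-4.7,-0.9,0],[0,0,3.0],40]
    - [[-4.6,-1.2,0],[0,0,3.0],40]
    - [[-4.5,-1.4,0],[0,0,3.0],40]
    - [[-4.5,-1.6,0],[0,0,3.0],40]

```text
clock: 8.45
position: [0.5695, 0.1393, 0.0971]
ee_rot: [0.982, 0.189, 0.001, -0.001]
ft_force: [-0.7, 5.5, 4.5]
grip_width: 0.572
```

Request:
play_rows:
  rows:
    - [[-4.3,-1.8,0],[0,0,3.0],40]
    - [[-4.3,-2.1,0],[0,0,3.0],40]
    - [[-4.1,-2.3,0],[0,0,3.0],40]
    - [[-4.1,-2.5,0],[0,0,3.0],40]
    - [[-3.8,-2.8,0],[0,0,3.0],40]
    - [[-3.8,-2.9,0],[0,0,3.0],40]
    - [[-3.5,-3.1,0],[0,0,3.0],40]
    - [[-3.4,-3.3,0],[0,0,3.0],40]
    - [[-3.3,-3.4,0],[0,0,3.0],40]
    - [[-3.0,-3.7,0],[0,0,3.0],40]
    - [[-2.9,-3.7,0],[0,0,3.0],40]
    - [[-2.6,-4.0,0],[0,0,3.0],40]

```text
clock: 9.95
position: [0.5255, 0.1042, 0.0971]
ee_rot: [0.875, 0.484, 0.0, -0.001]
ft_force: [-6.6, 7.3, 8.8]
grip_width: 0.575
```

Request:
play_rows:
  rows:
    - [[-2.5,-4.0,0],[0,0,3.0],40]
    - [[-2.2,-4.2,0],[0,0,3.0],40]
    - [[-2.0,-4.3,0],[0,0,3.0],40]
    - [[-0.9,-2.2,0],[0,0,1.5],40]
    - [[0,0,0],[0,0,0],40]
    - [[0,0,0],[0,0,0],40]
    - [[0,0,0],[0,0,0],40]

```text
clock: 10.82
position: [0.5176, 0.0895, 0.097]
ee_rot: [0.828, 0.561, -0.0, -0.001]
ft_force: [-9.2, 6.3, 11.3]
grip_width: 0.566
```

```bash
python3 - <<'E'
from h import *
for n,roi in(("top",(185,130,295,265)),("scene",(225,100,335,240))):
    im=camera(n);x0,y0,x1,y1=roi;cv2.imwrite(f"pics/{n}2raw.png",im)
    cv2.imwrite(f"pics/{n}2.png",cv2.resize(im[y0:y1,x0:x1],None,fx=4,fy=4,interpolation=cv2.INTER_CUBIC))
o=readout.get_obs();print(o)
E
```

```text
{'clock': 10.925, 'joint_pos': array([ 0.68059943,  0.4761338 , -1.12646704,  1.83525604,  0.47129134,
        1.13455253,  0.58115557]), 'joint_velocities': array([-0.00013874, -0.00032628,  0.00123599, -0.00181724,  0.00041945,
       -0.00085222,  0.0009128 ]), 'tau': array([  4.34123442, -42.4013114 ,  -9.27937478, -32.83358574,
         3.01052347,  -1.30920444,  -0.2077213 ]), 'position': array([0.5176188 , 0.08955951, 0.09703691]), 'ee_rot': array([ 8.27616918e-01,  5.61291854e-01,  8.56124334e-06, -1.30045425e-03]), 'ft_force': array([-8.71088279,  6.46939838, 11.30552948]), 'torque': array([1.31916838, 1.85690636, 0.26105519]), 'grip_width': 0.5748284913505478}
```

View pics/scene2.png

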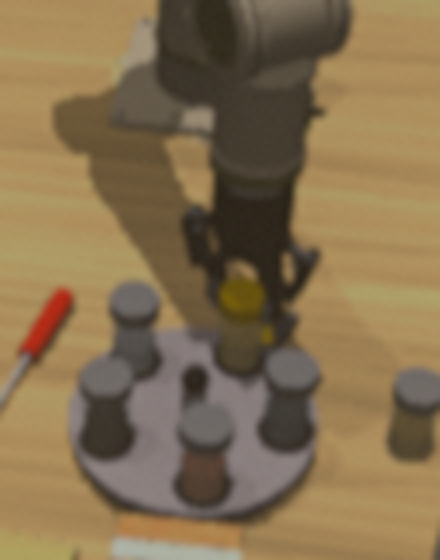

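View pics/top2.png

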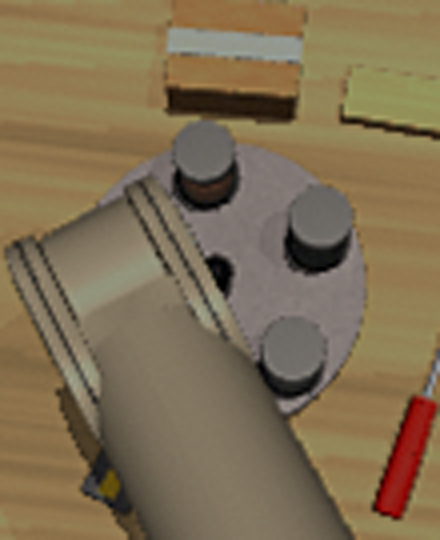

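```bash
python3 - <<'E'
from h import *
A=np.array([.6027,.0525])
def ph(L,c=A):
    d=L-c;a=np.degrees(np.arctan2(d[:,1],d[:,0]));print(a.round(1),np.linalg.norm(d,axis=1).round(4))
print("top");ph(np.array([ray("top",185+x/4,130+y/4,.126)[:2] for x,y in[(204,150),(321,214),(292,343)]]))
L=np.array([ray("scene",225+x/4,100+y/4,.126)[:2] for x,y in[(242,295),(290,368),(206,424),(106,378),(134,300)]])
print("scene mean",L.mean(0));ph(L,L.mean(0))
im=cv2.imread("pics/top0.png")
# arrow measured only by edges of tongue + arrow in top0 and scene0
c=cv2.resize(im[225:265,200:245],None,fx=14,fy=14,interpolation=cv2.INTER_CUBIC);cv2.imwrite("pics/tongue.png",c)
im=cv2.imread("pics/scene0.png")
cv2.imwrite("pics/tongue_s.png",cv2.resize(im[165:195,275:310],None,fx=16,fy=16,interpolation=cv2.INTER_CUBIC))
E
```

```text
top
[  12.7  -58.2 -129.7] [0.0895 0.0904 0.0865]
scene mean [0.60291987 0.05417622]
[ 157.7   85.9   13.5  -57.9 -130.9] [0.0897 0.0882 0.0899 0.0894 0.0889]
```

View pics/tongue.png

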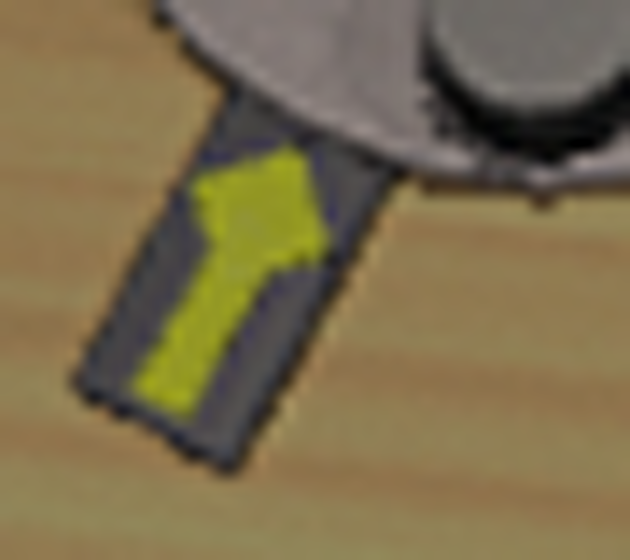

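View pics/tongue_s.png

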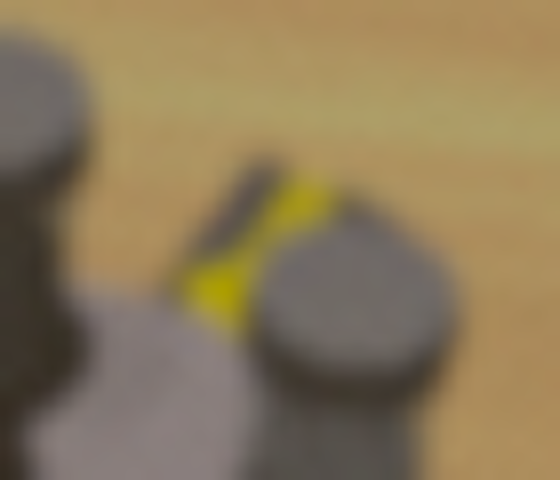

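```bash
python3 - <<'E'
from h import *
A=np.array([.6027,.0525])
q=lambda x,y,z=.018:ray("top",200+(x+.5)/14-.5,225+(y+.5)/14-.5,z)[:2]
dg=lambda d:np.degrees(np.arctan2(d[1],d[0]))
print("left edge",dg(q(78,380)-q(225,100)),"right",dg(q(235,470,.0)-q(400,180,.0)),dg(q(235,470)-q(400,180)))
n=np.array([-np.sin(np.radians(159)),np.cos(np.radians(159))])
for p in [(292,150),(165,395),(261,217)]:
    d=q(*p)-A;print(p,dg(d),np.linalg.norm(d))
print("arrow own dir",dg(q(165,395)-q(261,217)),dg(q(165,395)-q(292,150)))
c=(q(78,380)+q(235,470))/2;print("end c",dg(c-A),np.linalg.norm(c-A),np.linalg.norm(q(78,380)-q(235,470)))
# axis precise at z 126 w/ half-pixel convention
L=np.array([ray("top",195+(x+.5)/5-.5,150+(y+.5)/5-.5,.126)[:2] for x,y in [(136,114),(80,271),(218,373),(355,272),(305,113)]])
B=L.mean(0);print(B)
for p in [(292,150),(165,395),(261,217)]: print(dg(q(*p)-B))
print("end",dg(c-B))
E
```

```text
left edge 160.16433795437698 right 157.8497718090519 157.8497718090519
(292, 150) 157.68009276713036 0.12743457937176864
(165, 395) 158.5567360968974 0.19095780030647405
(261, 217) 158.2999551664909 0.14449274036544135
arrow own dir 159.35517035726596 160.31434621980745
end c 159.03109621344018 0.19788959425067873 0.04219044521870316
[0.60377144 0.0535135 ]
158.28169617008248
158.95599021806825
158.82816348482558
end 159.41487749280006
```

Estimates at this point:
- **Front direction:** about 159.0°, with the arrow and tongue readings spread over 158.3–160.
- **Yellow lid:** about 157.8°, from the five lids in the scene view (157.7) and the tool's turn (158.0).

I'll add about 1.2° and relax the radial push slightly.

Request:
play_rows:
  rows:
    - [[-0.8,-0.8,0],[0,0,0.6],40]
    - [[-0.8,-0.8,0],[0,0,0.7],40]
    - [[0,0,0],[0,0,0],40]
    - [[0,0,0],[0,0,0],40]
    - [[0,0,0],[0,0,0],40]

```text
clock: 11.55
position: [0.5168, 0.0876, 0.0971]
ee_rot: [0.821, 0.571, 0.001, -0.001]
ft_force: [-4.4, 6.3, 8.1]
grip_width: 0.576
```

```bash
python3 - <<'E'
from h import *
for n,roi in(("top",(185,150,285,250)),("scene",(235,150,315,240))):
    im=camera(n);x0,y0,x1,y1=roi;cv2.imwrite(f"pics/{n}3raw.png",im)
    cv2.imwrite(f"pics/{n}3.png",cv2.resize(im[y0:y1,x0:x1],None,fx=6,fy=6,interpolation=cv2.INTER_CUBIC))
    b,k=blobs(im,(22,120,50),(35,255,255),(235,160,315,230))
    if n=="scene":
        for c,a,s in b: print(c,a,s,ray(n,*c,.126))
o=readout.get_obs();q=o["ee_rot"];print(o["clock"],o["position"],o["ft_force"],o["grip_width"],np.degrees(2*np.arctan2(q[1],q[0])))
E
```

```text
[284.6 174.3] 101 [279 169  12  12] [0.5235755  0.08507457 0.126     ]
[291.1 183.1] 14 [290 181   3   5] [0.56709064 0.11444424 0.126     ]
11.65 [0.51684362 0.08759722 0.09707821] [-5.2375547   6.54017095  7.79147551] 0.5738880524348756 69.57824578353713
```

View pics/scene3.png

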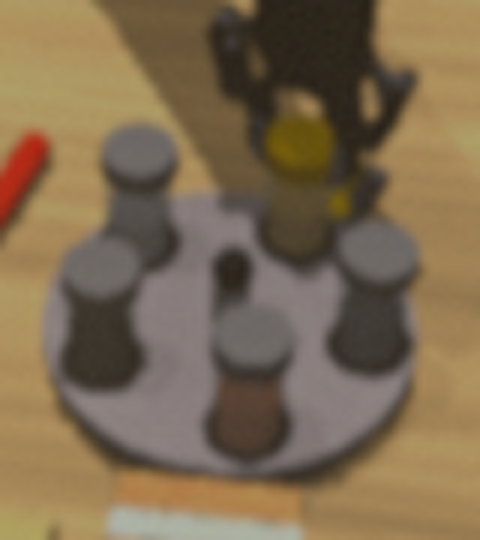

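View pics/top3.png

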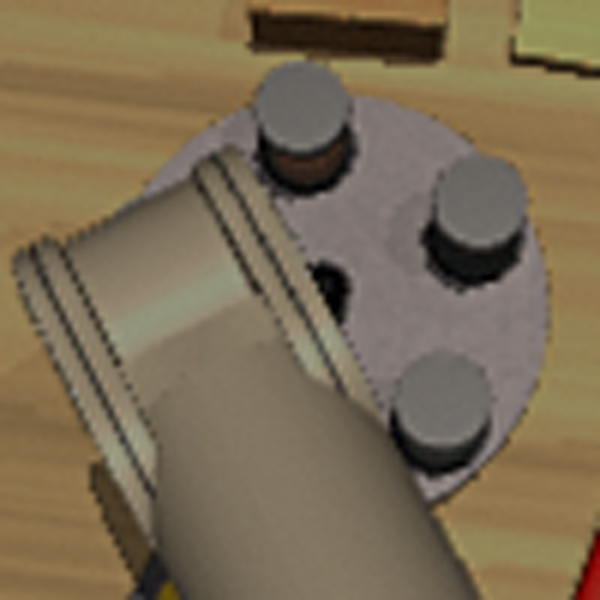

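```bash
python3 - <<'E'
from h import *
dg=lambda d:np.degrees(np.arctan2(d[:,1],d[:,0]))
B=np.array([.60377,.05351])
L=np.array([ray("top",185+(x+.5)/6-.5,150+(y+.5)/6-.5,.126)[:2] for x,y in[(303,107),(480,202),(441,398)]])-B
print((dg(L)+[144,216,288]).round(2),np.linalg.norm(L,axis=1))
L=np.array([ray("scene",235+(x+.5)/6-.5,150+(y+.5)/6-.5,.126)[:2] for x,y in[(300,140),(376,251),(253,339),(101,268),(140,155)]])
B=L.mean(0);L=L-B;print(B,(dg(L)+[0,72,144,216,288]).round(2),np.linalg.norm(L,axis=1))
E
```

```text
[158.01 157.84 158.11] [0.08882602 0.08914043 0.08847337]
[0.60189456 0.05285965] [160.01 159.09 158.64 158.33 159.11] [0.09152961 0.08823545 0.09169215 0.08865537 0.08694035]
```

```bash
python3 - <<'E'
from h import *
def lids(f,approx):
    im=cv2.imread(f).astype(int);out=[]
    for u,v in approx:
        x0,y0=int(u)-12,int(v)-12;s=im[y0:y0+25,x0:x0+25]
        m=((s[...,2]-s[...,1]<6)&(s.max(2)>85)).astype(np.uint8)
        n,l,st,c=cv2.connectedComponentsWithStats(m,connectivity=4)
        j=1+np.argmax(st[1:,4]);
        ct,_=cv2.findContours((l==j).astype(np.uint8),cv2.RETR_EXTERNAL,cv2.CHAIN_APPROX_NONE)
        e=cv2.fitEllipse(max(ct,key=len));out.append((x0+e[0][0],y0+e[0][1]));print(st[j],np.round(e[0],2),np.round(e[1],1),c[j].round(2))
    return np.array([ray("top",*p,.126)[:2] for p in out])
dg=lambda d:np.degrees(np.arctan2(d[:,1],d[:,0]))
L0=lids("pics/top0.png",[(211,204),(238.5,224.5),(266,204),(256,172.5)])
L3=lids("pics/top3raw.png",[(235.5,167.8),(265,183.5),(258.4,216)])
# circle fit radius .09 on all
from scipy.optimize import least_squares
P=np.r_[L0,L3]
r=least_squares(lambda c:np.hypot(*(P-c[:2]).T)-.09,[.603,.053]);B=r.x;print(B,np.hypot(*(P-B).T))
print(dg(L0-B)-[72,144,216,288]+np.array([0,360,360,360]));print(dg(L3-B)+[144,216,288])
E
```

```text
[  4   5  16  15 181] [11.09 11.86] [14.3 14.8] [11.01 11.85]
[  4   5  17  16 183] [11.88 12.21] [14.6 14.9] [11.88 12.19]
[  5   5  16  15 183] [12.07 12.09] [14.  15.2] [12.04 12.02]
[  4   5  15  15 163] [11.22 12.47] [13.4 14.2] [11.22 12.47]
[  5   5  15  15 167] [11.78 12.31] [13.6 14.2] [11.74 12.32]
[  4   5  15  15 169] [11.34 12.14] [13.7 14.5] [11.34 12.13]
[  5   5  16  15 173] [12.36 12.1 ] [14.2 15. ] [12.25 12.14]
[0.60316663 0.05437372] [0.08960267 0.0894623  0.09027245 0.08967061 0.08965341 0.08965738
 0.08974649]
[42.44352707 43.05461318 43.2448376  42.834939  ]
[157.94979217 158.2944267  158.90766968]
```

Fitted lids in the top view put the yellow lid at 158.4°. The scene view says 159.0°, the tool turn says 159.4°, and the target is about 159.2°. I'll nudge a final 0.5°.

Request:
play_rows:
  rows:
    - [[-0.3,-0.8,0],[0,0,0.5],40]
    - [[0,0,0],[0,0,0],40]
    - [[0,0,0],[0,0,0],40]
    - [[0,0,0],[0,0,0],40]
    - [[0,0,0],[0,0,0],40]
    - [[0,0,0],[0,0,0],40]

```text
clock: 12.4
position: [0.5165, 0.0868, 0.0971]
ee_rot: [0.819, 0.574, 0.001, -0.001]
ft_force: [-5.3, 5.9, 8.2]
grip_width: 0.569
```

```bash
python3 - <<'E'
from h import *
im=camera("scene")
cv2.imwrite("pics/scene4.png",im[100:300,150:400])
b,k=blobs(im,(22,120,50),(35,255,255),(235,160,315,230))
print([(c,ray("scene",*c,.126).round(4)) for c,a,s in b])
o=readout.get_obs();print(o["clock"],o["position"],o["ft_force"],o["grip_width"],np.abs(o["joint_velocities"]).max())
E
```

```text
[(array([284.4, 174.1]), array([0.5226, 0.0842, 0.126 ])), (array([291.1, 182.8]), array([0.5655, 0.1143, 0.126 ]))]
12.45 [0.51649475 0.08682076 0.09704075] [-5.86198845  6.06592127  8.62316609] 0.5717260482658885 0.0015221155680662755
```

View pics/scene4.png

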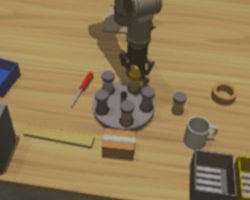

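The yellow lid is held at the front over the arrow, and the bystanders have not moved. I'm handing the job in.

```bash
python3 -c "
from workcell import manip
print(manip.hand_in())"
```

```text
the job is handed in; nothing more can be done
None
```

I gripped the yellow lid from above at 40 N and carried it round its circle at about 24°/s, roughly 116° in all. After two small corrections of 1.3° and 0.5°, I handed the job in at about 12.5 s with the lid still gripped.

- **Position:** I put the arrow's line at about 159.2°, from readings spread over 158–160°. The last three-way check was before the final 0.5° nudge. It put the lid at 158.4° (top view), 159.0° (scene view) and 159.4° (tool turn). With the nudge added, that is about 158.9–159.9°, so it should be within about 1° of the arrow.
- **Grip and force:** The fingers were at about 49 mm on the 50 mm lid. The force on the wrist was about 12 N, and the arm was still.
- **Other things on the bench:** None looked moved in the last scene picture, by eye only.
- **Disagreement:** The cameras differed by about 0.6° on the lid's angle. At the end the arm hid the yellow lid from the top camera, so that camera's figure came from the three grey lids it could see.

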